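# Dry pass at the router table: press the rail under the hold-down spring up to the stop

### The job

The router is off and its bit is lowered: make the dry pass with the long wooden rail that lies in front of the router-table fence. With fingertips only, first push the rail up flat against the fence, then press it down firmly on its top face and slide it along the fence, so that its leading end passes under the leaf-spring hold-down and butts against the stop block; leave it there, flat on the table and along the fence. Do not lift the rail, do not touch the hold-down or its spring, and leave everything else lying where it is.

Things in the scene. Friction and masses are not known exactly. Their poses are not given: they have to be found in the camera images.
- rail: Workpiece: plain planed wooden rail, 800 long (own y) x 58 wide (x) x 19 mm thick (z), 0.3 to 0.6 kg, flat on the table, its edge 20 to 40 mm short of the fence, up to 2 degrees out of line. Origin: centre of underside. Its +y end leads, towards hold-down and stop (robot's left); the tail lies far to the right. Rail and table are slick (friction about 0.15).
- rail_nose (a point): Centre of the rail's leading end face, 9.5 mm above its underside. A rubber fingertip pressed hard on the rail's top face, about 20 N, upstream of the hold-down, carries the rail along by friction (about 1 on that face) and under the spring; below some 12 N it slips. At the stop the fingertip just slips on.
- fence: Router-table fence, fixed: straight, plywood-faced, 900 mm long, 55 mm high, a 50 mm cutter gap in mid-face. Origin: on its front face (towards the robot), at table level, mid-length. y runs along the face in the feed direction (to hold-down and stop); x points away from the robot, into the fence. A rail flat against it has its centre line at x = -29 mm in this frame.
- holddown: Hold-down with its aluminium bracket clamped on the fence: plate 34 mm wide along the fence, 55 to 61 mm above the table, reaching 49 mm out over the rail's path, with a lug below it down to 37 mm above the table; its knob, on the fence's top, is 84 mm high. Stay upstream (-y) of it. Origin: mid-plate, on the fence's face line, at table level; axes as the fence's.
- leaf (a joint): Spring-steel leaf of the hold-down, 40 mm wide, over the rail's centre line, in rad: 0 at rest, grows when lifted. It slopes down along the feed from under the bracket to its curled tip. The rail's leading end meets it about 75 mm downstream of the bracket's origin and lifts it to about 0.09. It presses with 3 N at first, about 6 N when lifted.
- leaf_tip (a point): Lowest point of the leaf, under its tip, mid-width: 100 mm downstream of the bracket's origin and 10 mm above the table at rest; the curl ends 16 mm farther on.
- stop: Wooden stop block clamped on the fence downstream of the spring, fixed: reaches 50 mm out from the fence, 34 mm long, 2 to 52 mm above the table. Origin: in the plane of its contact face (facing upstream, -y), on the fence's face line, at table level; axes as the fence's. The rail is home when its leading end touches this face: y = 0 in this frame.
- table: The grey laminate-topped bench with the router table built in, fixed, top at z = 0; the insert plate and the mitre track lie flush in it. Origin: centre of its top.
- push_block: Bystander, loose, to be left alone: push block: plywood sole 70 x 150 mm with an upright wooden grip, 61 mm high. Origin: underside.
- collet_wrench: Bystander, loose, to be left alone: flat steel collet wrench, 190 mm long, 8 mm high. Origin: underside.
- try_square: Bystander, loose, to be left alone: try square lying flat: dark wooden stock 100 mm, steel blade 150 mm, 16 mm high. Origin: underside.
- glue: Bystander, loose, to be left alone: yellow glue bottle, upright, 60 mm diameter, 170 mm high, behind the fence. Origin: underside.
- tape_measure: Bystander, loose, to be left alone: tape measure, 36 x 70 x 66 mm, behind the fence. Origin: underside.
- setup_block: Bystander, loose, to be left alone: small brass setup bar lying flat, 25 x 75 x 12.5 mm, behind the fence. Origin: underside.
- offcut: Bystander, loose, to be left alone: short wooden offcut, 58 x 100 x 19 mm, behind the fence. Origin: underside.
Not all that is in view belongs to the job. Leave any green or turquoise look-alike of the stop alone.

How it is judged:
On the way, in this order (a step that is already met when the one before it is completed fails the run):
1. the rail lies flat against the fence, its leading end still short of the spring (x of rail_nose in the frame of fence between -0.032 and -0.026 m and angle between the y axis of rail and the y axis of fence, either way round below 0.012 rad and value of joint leaf below 0.02 rad), for 0.1 s.
2. the rail's leading end passes under the spring while fingertips press the rail down on the table (value of joint leaf above 0.05 rad and contact force between the fingers and rail above 6 N and contact force between rail and table above 16 N and y of rail_nose in the frame of holddown above 0.09 m), for 0.1 s.
At the end, for the whole second after the job is handed in: The rail lies at rest and flat on the table, within 3 mm of the fence and in line with it to 0.7 degrees, under the lifted spring leaf, its leading end within 4 mm of the stop block's face (x of rail_nose in the frame of fence between -0.032 and -0.026 m and angle between the y axis of rail and the y axis of fence, either way round below 0.012 rad and y of rail_nose in the frame of stop between -0.004 and 0.004 m and value of joint leaf above 0.05 rad and angle between rail's own z axis and vertical below 0.02 rad and height (world z) of rail below 0.004 m and linear speed of rail below 0.01 m/s); the robot touches nothing.
It fails at once if the rail is lifted or tipped off the table (height (world z) of rail above 0.01 m or angle between rail's own z axis and vertical above 0.06 rad).
It fails at once if the robot pushes on the hold-down or its spring (contact force between any of the fingers, the arm and holddown above 2 N).
It fails at once if the rest of the work is disturbed (a bystander moved more than 20 mm) (distance of any of push_block, collet_wrench, try_square, glue, tape_measure, setup_block, offcut from where it was at the start of the episode above 0.02 m).
It also fails if it takes over 64 s, if anything falls off the work surface, if the arm or the gripper's body presses on something with over 40 N, if the wrist force passes 120 N, or if a joint passes its speed limit or range.

### The arm

A 6-joint arm with a two-finger parallel gripper is mounted at the origin on the work surface. World frame = base frame: x ahead of the robot, y to its left, z up, the work surface at z = 0. Lengths are in m, angles in rad, forces in N, time in s.
With the tool pointing down it reaches from about 0.225 to 0.875 m from the base axis. Payload 3.4 kg.
Tool frame: the origin (TCP) lies at the very end of the fingers, on their centre line; the grasp point (between the pads) lies 19 mm behind it (ctrl.grip_point_offset is the distance from the TCP to the grasp point, in m); z points along the fingers, y is the line along which they close (so a half turn about z gives the same grasp; the last joint's range is limited). The gripper opens to 85 mm and grips with 20 to 120 N. Pads are 22 mm wide; open, the fingers measure 114 mm over their backs; the gripper's body (76 mm by 85 mm) begins 54 mm behind the grasp point. The pads swing forward as they close: fully open they stand 13 mm farther back than shut.
Start: joints at [1.208, 0.276, 1.505, -0, 1.361, -0.121], TCP at [0.138, 0.558, 0.231] pointing down, gripper open.
Joint ranges: [-2.89, 2.89], [-0.75, 2.08], [0.22, 2.7], [-1.18, 4.32], [0.11, 2.71], [-2.7, 2.7]. Speed limits (rad/s): [2.57, 2.57, 3.14, 3.14, 3.14, 3.14].

### API

Orientations are given as a 3x3 rotation matrix whose columns are the frame's x, y, z axes.
In Python, from rig import ctrl gives the robot as it stands.
- The arm moves only by the tool servo_tool, never from a script. Its argument "increments" is one flat list of numbers, 6 for each row, row after row: the shift along the world's x, y, z in units of 25 mm (1.0 is 25 mm), then the turn, a rotation vector about the world's x, y, z in units of 5 degrees (1.0 is 5 degrees). In form: [dx, dy, dz, ax, ay, az, dx, dy, dz, ax, ay, az, ...]. A call has 1 to 12 rows; each row is the pose to reach, as a shift and turn from the pose commanded when the call began; what a row does not reach only later rows make up. A row lasts 1/12 s, in which the tool goes at most 41.7 mm and 7.16 degrees, less where a joint would pass 70% of its speed; a pose out of reach is approached as far as the arm can. A call with a gripper value outside its range is refused whole. "hand" is the opening in per cent of the stroke, from 0 (shut) to 100 (fully open), set as the call begins (left out, the last holds). The fingers move at their own pace and stop on an object; the grip force is fixed at half the most. Time passes only in rows, so rows that repeat a pose let the fingers close. It gives the time, the measured TCP pose, the force, the opening and the grip force at its end, in the units of the state.
- ctrl.read_state(): the state, without advancing time (a new reading comes with each control period).
- ctrl.camera(name): name is "scene" or "top"; returns the picture (400x640x3 uint8, red, green, blue); there is no depth.
- ctrl.camera_model(name): a dict with "vfov" (degrees; the focal length in pixels is half the picture's height over the tangent of half this angle, whatever the lens; pixels are square), "cx", "cy" (the principal point, pixels), "R" (3x3) and "t" (3): a world point X has camera coordinates R X + t. Camera axes: x right, y down, z forward; pixel columns grow to the right and rows downward; lengths in m; the calibration is good to about 2 mm. A picture is of the moment at which its call begins. camera_model takes no time and is no camera call.
- ctrl.hand_in(): hands the job in; it is judged then, once.
Trained networks look in the newest picture that a camera, given by its name, has taken for a name from the list of things; names that differ only in an ending like _2 or _b are one class to them, and where a whole thing is asked for, a point or a joint stands for the part that bears it (a point fixed in the world has none). Each returns a list of dicts, best first, with "confidence" (0 to 1); they miss things now and then, are a little off and sometimes report something else, mostly with a low value. They report only what shows in the picture. A call takes as long as a camera call. They do not tell look-alikes from the thing itself.
- ctrl.outline_of(name, camera): "pixels" (400x640 bool, what is visible of it) and "centre" ([column, row] in pixels, amid what is visible of it).
The state is a dict: "t": time; "qpos": joint angles; "qvel": joint speeds; "tau": joint torques, N m; "tcp_pos": TCP position; "eef_rot": TCP orientation; "force": force on the tool from outside, world axes, zero at the start; "moment": the same for the moment, N m; "finger_gap": finger opening in m; "finger_force": force on a finger pad.
Only numpy, scipy, OpenCV 4.12 (cv2) and the standard library are available. Lean on these libraries where they do the work, as an engineer would, in place of code of your own. Each camera call takes 0.05 s, during which the arm holds its last target. There are 200 camera calls.

## Working session

There is one attempt and no reset: what is moved stays moved. The work goes in short steps, Python scripts to look and compute and a tool call to move; the robot and the scene stay as the last step left them, time stands still between calls to the robot, and variables do not carry over. Pictures are saved under pics/ and viewed, at most 10 in all, crops included, and the job is handed in when it is done.

Besides the shell and the picture viewer there is one more tool, called as name(argument=value, ...) on one line, values as JSON. servo_tool: Moves the arm, as the interface text tells. Its arguments: {"type":"object","properties":{"increments":{"type":"array","items":{"type":"number"}},"hand":{"type":"number"}},"required":["increments"]}

```bash
mkdir -p pics
cat > h.py <<'E'
import numpy as np, cv2
from rig import ctrl
def pix2w(cam,p,z):
    m=ctrl.camera_model(cam); f=200/np.tan(np.radians(m["vfov"])/2)
    R=np.array(m["R"]);t=np.array(m["t"]); d=R.T@np.array([(p[0]-m["cx"])/f,(p[1]-m["cy"])/f,1]); c=-R.T@t
    return c+d*(z-c[2])/d[2]
def w2pix(cam,X):
    m=ctrl.camera_model(cam); f=200/np.tan(np.radians(m["vfov"])/2)
    q=np.array(m["R"])@np.array(X)+np.array(m["t"]); return m["cx"]+f*q[0]/q[2],m["cy"]+f*q[1]/q[2]
E
python3 - <<'E'
from h import *
for c in("scene","top"):
    im=ctrl.camera(c); cv2.imwrite(f"pics/{c}0.png",im[:,:,::-1])
    m=ctrl.camera_model(c); print(c,m)
    for n in("rail","fence","holddown","leaf","stop","push_block","collet_wrench","try_square"):
        for o in ctrl.outline_of(n,c)[:3]:
            ys,xs=np.nonzero(o["pixels"]); print(n,round(o["confidence"],2),np.round(o["centre"]),xs.min(),xs.max(),ys.min(),ys.max(),np.round(cv2.minAreaRect(np.c_[xs,ys].astype(np.float32))[2],1))
            if o is None: pass
s=ctrl.read_state();print(s["t"],s["tcp_pos"],s["eef_rot"],s["finger_gap"])
E
```

```text
scene {'vfov': 52.69315450187017, 'cx': 324.6806194454237, 'cy': 199.438868374609, 'R': array([[ 0.80070651,  0.59877414,  0.01840151],
       [ 0.47966157, -0.62241685, -0.61848366],
       [-0.35887861,  0.50405039, -0.78558217]]), 't': array([-0.47631689, -0.19683556,  1.44604711])}
rail 0.75 [220. 308.] 106 335 193 399 45.5
fence 0.8 [309. 256.] 218 439 137 366 42.3
holddown 0.8 [360. 181.] 344 373 169 196 61.2
holddown 0.32 [278. 181.] 254 305 169 196 24.2
holddown 0.21 [330. 140.] 317 341 119 155 14.0
leaf 0.7 [365. 175.] 355 374 169 183 45.0
leaf 0.37 [387. 215.] 377 392 202 230 14.0
stop 0.92 [417. 121.] 404 433 113 131 10.0
stop 0.92 [378. 119.] 368 396 110 128 6.0
push_block 0.94 [333. 137.] 315 341 120 155 12.3
push_block 0.52 [275. 179.] 255 304 169 195 23.0
collet_wrench 0.64 [278. 179.] 256 305 169 196 24.8
try_square 0.97 [180. 238.] 150 210 222 258 11.8
top {'vfov': 51.89634010842498, 'cx': 324.82700542805037, 'cy': 202.83564442227555, 'R': array([[ 0.02675593, -0.99958427,  0.01074316],
       [-0.99347816, -0.02778103, -0.11058641],
       [ 0.11083889, -0.00771425, -0.99380845]]), 't': array([0.03991094, 0.52586996, 1.05618562])}
rail 0.81 [455. 206.] 307 605 188 226 3.4
rail 0.27 [396. 133.] 380 408 125 137 8.1
fence 0.56 [346. 160.] 166 509 113 188 4.2
fence 0.54 [322. 265.] 314 332 227 298 86.2
holddown 0.91 [279. 174.] 243 293 150 189 3.8
leaf 0.95 [260. 180.] 243 278 171 187 2.1
stop 0.86 [130. 172.] 120 142 147 188 90.0
stop 0.77 [189. 167.] 180 198 141 182 90.0
stop 0.67 [154. 220.] 138 167 193 233 73.7
push_block 0.87 [220. 258.] 191 251 235 280 66.0
collet_wrench 0.57 [324. 264.] 313 332 227 298 85.5
0.9 [0.13767803 0.55828646 0.23134303] [[-9.70900753e-01  2.39482206e-01  1.99308153e-06]
 [ 2.39482205e-01  9.70900749e-01  9.88830364e-05]
 [ 2.17456433e-05  9.64829221e-05 -9.99999995e-01]] 0.08490057520959524
```

View pics/top0.png

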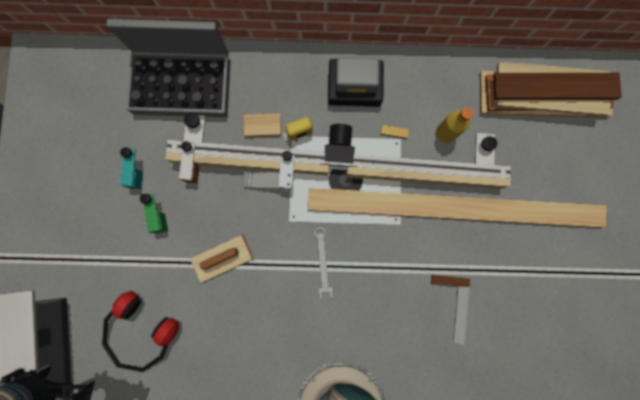

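View pics/scene0.png

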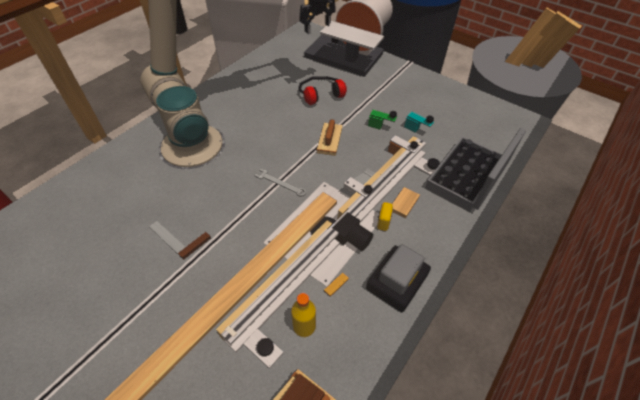

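Top view: candidates for the stop are the wooden block on the fence at (188,165), the green one at (153,215) and the turquoise one at (130,170). I choose the wooden one. The rail runs from (308,200) to (605,215); the piece at (262,125) is the offcut and the timber at (550,90) is background. Now I'll take a close crop and measure.

Run:
```python
from h import *
im=cv2.imread("pics/top0.png"); cv2.imwrite("pics/c1.png",cv2.resize(im[130:235,155:355],None,fx=4,fy=4,interpolation=cv2.INTER_CUBIC))
def show(n,p,z): print(n,np.round(pix2w("top",p,z),4))
ctrl.camera("top")
rs=ctrl.outline_of("rail","top")[0]["pixels"]; 
for c in (320,400,500,590):
    r=np.nonzero(rs[:,c])[0]; show(f"rail c{c} {r.min()} {r.max()}",(c,r.min()-.5),.019); show("  near top?",(c,r.max()+.5),.0)
# colour based edges (column profiles)
hsv=cv2.cvtColor(im,cv2.COLOR_BGR2HSV)
for c in (200,230,310,380,420,460,500,540,580): 
    s=hsv[150:232,c,1].astype(int); print(c,[int(i+150) for i in np.nonzero(np.abs(np.diff(s))>18)[0]])
for r in (206,210): print(r,hsv[r,298:318,1], hsv[r,596:614,1])
# projected: top fov extents
```

```text
rail c320 189 209 [0.5639 0.0681 0.019 ]
  near top? [0.5093 0.0666 0.    ]
rail c400 193 214 [ 0.5592 -0.1463  0.019 ]
  near top? [ 0.5017 -0.1503  0.    ]
rail c500 199 220 [ 0.5505 -0.4148  0.019 ]
  near top? [ 0.4929 -0.4219  0.    ]
rail c590 205 225 [ 0.5411 -0.6569  0.019 ]
  near top? [ 0.4861 -0.6669  0.    ]
200 [154, 155, 165, 166]
230 [157, 167, 168]
310 [163, 164, 172, 173, 187, 188, 209, 210]
380 [168, 169, 178, 191, 192, 213, 214]
420 [171, 172, 181, 182, 193, 194, 216, 217]
460 [175, 184, 185, 195, 196, 218, 219]
500 [178, 187, 188, 197, 198, 221, 222]
540 [200, 201, 223, 224]
580 [202, 203, 225, 226]
206 [ 8  8  8  7  7  7  7  7 10 34 76 96 99 97 97 97 97 96 97 96] [94 94 95 92 92 91 89 88 88 82 64 34 15 11 11 11  9 11]
210 [ 7  7  7  7  5  5  5  6  6 10 25 40 43 45 48 53 60 65 68 69] [91 91 92 93 93 93 94 93 93 86 68 36 17 11 11 11  9 11]
```

View pics/c1.png

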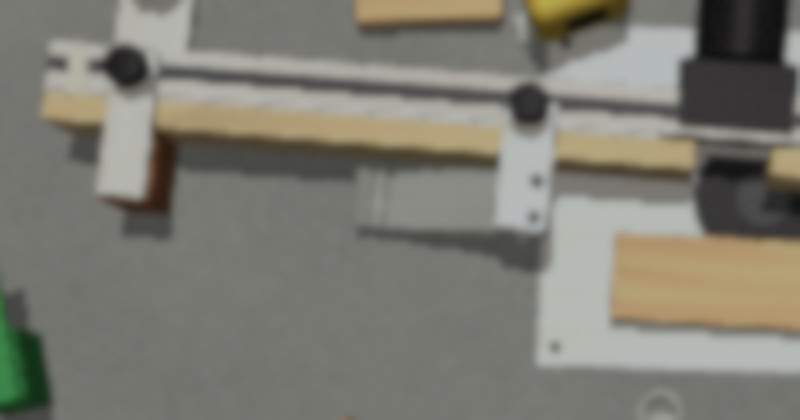

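Run:
```python
from h import *
P=lambda p,z: pix2w("top",p,z)
m=ctrl.camera_model("top"); print("cam",-np.array(m["R"]).T@m["t"])
F=np.array([P((c,r),0) for c,r in((200,166),(230,168),(310,173),(380,178.7),(420,182),(460,185),(500,188))])
R=np.array([P((c,r),.019) for c,r in((310,188),(380,192),(420,194),(460,196),(500,198),(540,201),(580,203))])
N=np.array([P((c,r),0) for c,r in((310,210),(380,214),(420,217),(460,219),(500,222),(540,224),(580,226))])
for n,A in(("fence",F),("railfar",R),("railnear",N)):
    k=np.polyfit(A[:,1],A[:,0],1); print(n,k,np.round((A[:,0]-np.polyval(k,A[:,1]))*1e3,1))
print("nose",P((307.7,205),.0095),P((307.7,198),.019),"tail",P((606.5,206),.019),P((606.5,206),0))
q=lambda x,y:(155+x/4,130+y/4)
print("stop face bottom near",P(q(168,208),.002),"stop upper edge z52", P(q(152,205),.052),P(q(176,140),.002))
print("bracket plate z61",[P(q(*a),.061) for a in((497,228),(547,233),(500,160),(553,160))])
print("leaf end curl",P(q(357,200),.012),P(q(375,200),.011))
for n,X in(("wrench",(323,228)),("pb",(220,258)),("sq",(450,281))):print(n,P(X,0.01))
# fence ends
print("fence ends",P((166,157),.055),P((510,186),0))
```

```text
cam [0.40430602 0.06265124 1.10737149]
fence [0.04618221 0.60210687] [-1.  -0.4  2.1  0.6 -0.3 -0.4 -0.5]
railfar [0.02751008 0.56204767] [-0.2 -0.5  0.1  0.6  1.2 -0.9 -0.3]
railnear [0.03280074 0.50396227] [ 0.2  0.8 -0.8  0.3 -1.3 -0.1  1. ]
nose [0.5196203 0.0999444 0.0095   ] [0.53738563 0.10021044 0.019     ] tail [ 0.53827391 -0.70126391  0.019     ] [ 0.54061262 -0.71459978  0.        ]
stop face bottom near [0.57473798 0.40219261 0.002     ] stop upper edge z52 [0.56869728 0.39727514 0.052     ] [0.6217072  0.39962336 0.002     ]
bracket plate z61 [array([0.55866247, 0.17270436, 0.061     ]), array([0.55632927, 0.1405066 , 0.061     ]), array([0.60303529, 0.17250083, 0.061     ]), array([0.60402067, 0.13833464, 0.061     ])]
leaf end curl [0.58225299 0.27269815 0.012     ] [0.58276115 0.26079048 0.011     ]
wrench [0.45902256 0.05719874 0.01      ]
pb [0.37248433 0.32685386 0.01      ]
sq [ 0.32842135 -0.28169878  0.01      ]
fence ends [0.62990754 0.47015623 0.055     ] [ 0.58832292 -0.45133535  0.        ]
```

The crop confirms the wooden stop, whose red-brown upstream face is at top px (197,172). The bracket plate is at px 280–293 and the rail nose at px 308. The next move goes to the robot side of the rail near its middle, with the fingers shut.

servo_tool(increments=[12.6,-32.7,-3,0,0,2.24,12.6,-32.7,-3,0,0,2.24,12.6,-32.7,-3,0,0,2.24,12.6,-32.7,-3,0,0,2.24,12.6,-32.7,-3,0,0,2.24,12.6,-32.7,-3,0,0,2.24,12.6,-32.7,-3,0,0,2.24,12.6,-32.7,-3,0,0,2.24,12.6,-32.7,-3,0,0,2.24,12.6,-32.7,-3,0,0,2.24,12.6,-32.7,-3,0,0,2.24,12.6,-32.7,-3,0,0,2.24], hand=0)

```text
t: 2.0
tcp_pos: [0.3171, 0.0916, 0.189]
eef_rot: [[-0.999, 0.046, 0.002], [0.046, 0.999, 0.0], [-0.002, 0.0, -1.0]]
force: [0.6, 0.9, 0.2]
finger_gap: -0.0001
finger_force: 0.0
```

servo_tool(increments=[5.4,-13.8,-1.4,0,0,0,5.4,-13.8,-1.4,0,0,0,5.4,-13.8,-1.4,0,0,0,5.4,-13.8,-1.4,0,0,0,5.4,-13.8,-1.4,0,0,0,5.4,-13.8,-1.4,0,0,0,5.4,-13.8,-1.4,0,0,0,5.4,-13.8,-1.4,0,0,0,5.4,-13.8,-1.4,0,0,0,5.4,-13.8,-1.4,0,0,0,5.4,-13.8,-1.4,0,0,0,5.4,-13.8,-1.4,0,0,0])

```text
t: 3.0
tcp_pos: [0.4512, -0.251, 0.1532]
eef_rot: [[-0.999, 0.047, -0.001], [0.047, 0.999, 0.002], [0.001, 0.002, -1.0]]
force: [-0.2, 0.1, -0.0]
finger_gap: 0.0002
finger_force: 0.0
```

servo_tool(increments=[0,-0.4,-1.5,0,0,0,0,-0.8,-3,0,0,0,0,-1.2,-4.5,0,0,0,0,-1.2,-5.2,0,0,0,0,-1.2,-5.6,0,0,0,0,-1.2,-5.75,0,0,0,0,-1.2,-5.75,0,0,0,0,-1.2,-5.75,0,0,0])

```text
t: 3.67
tcp_pos: [0.4527, -0.2815, 0.0113]
eef_rot: [[-0.999, 0.045, 0.002], [0.045, 0.999, -0.001], [-0.002, -0.001, -1.0]]
force: [0.0, -0.4, 0.2]
finger_gap: -0.0
finger_force: 0.0
```

servo_tool(increments=[0.5,-0.02,-0.1,0,0,0,1.0,-0.05,-0.1,0,0,0,1.2,-0.06,-0.1,0,0,0,1.4,-0.07,-0.1,0,0,0,1.6,-0.08,-0.1,0,0,0,1.8,-0.09,-0.1,0,0,0,2.0,-0.1,-0.1,0,0,0,2.15,-0.1,-0.1,0,0,0,2.3,-0.11,-0.1,0,0,0,2.4,-0.12,-0.1,0,0,0,2.5,-0.12,-0.1,0,0,0,2.55,-0.12,-0.1,0,0,0])

```text
t: 4.67
tcp_pos: [0.5158, -0.2846, 0.0073]
eef_rot: [[-0.999, 0.046, 0.0], [0.046, 0.999, 0.0], [-0.0, 0.0, -1.0]]
force: [-0.9, -0.2, 0.0]
finger_gap: 0.0001
finger_force: 0.4
```

servo_tool(increments=[0.05,0,0,0,0,0,0.1,0,0,0,0,0,0.15,0,0,0,0,0,0.2,0,0,0,0,0,0.25,0,0,0,0,0,0.3,0,0,0,0,0,0.35,0,0,0,0,0,0.4,0,0,0,0,0])

```text
t: 5.33
tcp_pos: [0.519, -0.2841, 0.0073]
eef_rot: [[-0.999, 0.044, -0.013], [0.043, 0.999, 0.002], [0.013, 0.001, -1.0]]
force: [-18.0, -4.3, 10.7]
finger_gap: -0.0001
finger_force: 8.8
```

Run:
```python
from h import *
im=ctrl.camera("top")[:,:,::-1]; cv2.imwrite("pics/t1.png",im); cv2.imwrite("pics/c2.png",cv2.resize(im[130:235,260:620],None,fx=2.2,fy=2.2,interpolation=cv2.INTER_CUBIC))
hsv=cv2.cvtColor(im.copy(),cv2.COLOR_BGR2HSV)
for c in range(300,610,20):
    s=hsv[150:232,c,1].astype(int); print(c,[int(i+150) for i in np.nonzero(np.abs(np.diff(s))>18)[0]])
s=ctrl.read_state(); print(s["force"],s["tcp_pos"])
```

```text
300 [162, 163, 171, 172]
320 [163, 164, 195, 196]
340 [172, 173, 196, 197, 198]
360 [167, 198, 199]
380 [169, 199, 200, 201]
400 [170, 171, 201, 202]
420 [171, 172, 203, 204]
440 [173, 200, 201]
460 [174, 175, 191, 192, 206, 211]
480 [169, 184, 185]
500 [154, 158]
520 []
540 [215]
560 [190, 191, 214, 215]
580 [192, 193, 215, 216]
600 [194, 195, 217, 218]
[-15.32691902  -2.55311919  11.22545109] [ 0.51900038 -0.28415212  0.00737258]
```

View pics/c2.png

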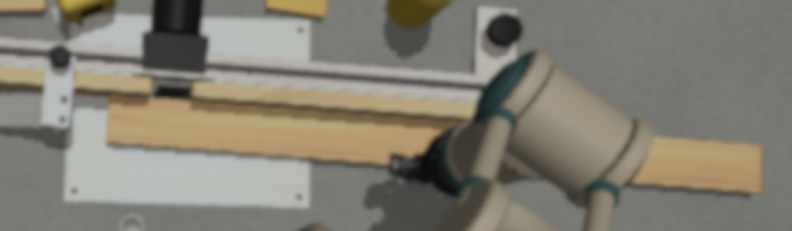

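The crop shows the rail up against the fence, nose at about top px (309,183) and tail at px (606,206). I'll check the angle from the near edge.

Run:
```python
from h import *
P=lambda p,z: pix2w("top",p,z)
im=cv2.imread("pics/t1.png").astype(float); g=im[:,:,2]-im[:,:,0]
def edge(c):
    s=g[185:232,c]; # last falling crossing from wood to grey
    th=0.5*(np.percentile(s,90)+np.percentile(s,5))*0.6; k=np.nonzero(s>th)[0].max(); return 185+k+(s[k]-th)/(s[k]-s[k+1])
N=np.array([P((c,edge(c)),0) for c in (*range(315,435,6),*range(562,602,4))])
k=np.polyfit(N[:,1],N[:,0],1);r=N[:,0]-np.polyval(k,N[:,1]);print(k,np.round(r*1e3,1))
s0=cv2.imread("pics/top0.png").astype(float)
a=im[183,296:325,2]-im[183,296:325,0];print(a.astype(int))
```

```text
[0.04998684 0.54218547] [-0.4  0.1 -0.6  0.2 -0.2  0.1  0.1  0.   0.4 -0.   0.5  0.2  0.5  0.2
  0.5 -0.6 -0.3 -0.4 -0.1 -0.2 -0.4  0.1  0.3 -0.1  0.   0.3 -0.1 -0.3
  0.3 -0.1]
[ 0  1  1  0  0  1  0  0  0 -1  0  3 14 37 60 68 69 69 69 69 69 69 68 69
 68 69 67 67 66]
```

servo_tool(increments=[-0.3,0,0,0,0,0,-0.6,0,0,0,0,0,-1,0,0.3,0,0,0,-1,-0.5,1.3,0,0,0,-1,-1.5,2.5,0,0,0,-0.5,-2.5,2.5,0,0,0,0.3,-3.5,2.5,0,0,0,1,-4.6,2.3,0,0,0,1,-4.6,1.8,0,0,0,1,-4.6,1.6,0,0,0,1,-4.6,1.6,0,0,0,1,-4.6,1.6,0,0,0])

```text
t: 6.38
tcp_pos: [0.5496, -0.3983, 0.0471]
eef_rot: [[-0.999, 0.046, -0.002], [0.046, 0.999, 0.002], [0.002, 0.002, -1.0]]
force: [0.6, 0.6, 0.8]
finger_gap: 0.0001
finger_force: 0.0
```

Run:
```python
from h import *
im=ctrl.camera("top")[:,:,::-1]; cv2.imwrite("pics/t2.png",im)
P=lambda p,z: pix2w("top",p,z)
g=im[:,:,2].astype(float)-im[:,:,0]
def edge(c):
    s=g[185:232,c]; th=20; k=np.nonzero(s>th)[0].max(); return 185+k+(s[k]-th)/(s[k]-s[k+1])
N=np.array([P((c,edge(c)),0) for c in range(315,425,6)])
k=np.polyfit(N[:,1],N[:,0],1);print(k)
s=ctrl.read_state(); print(s["force"],s["tcp_pos"],s["t"])
```

```text
[0.05164927 0.54223318]
[0.36660125 0.13973914 0.11726976] [ 0.55000366 -0.3985135   0.0476829 ] 6.4333
```

servo_tool(increments=[0,0,-0.4,0,0,0,0,0,-0.8,0,0,0,0,0,-1.0,0,0,0,0,0,-1.1,0,0,0,0,0,-1.2,0,0,0,0,0,-1.3,0,0,0,0,0,-1.35,0,0,0,0,0,-1.35,0,0,0])

```text
t: 7.1
tcp_pos: [0.5497, -0.3985, 0.019]
eef_rot: [[-0.999, 0.046, -0.001], [0.046, 0.999, 0.001], [0.001, 0.001, -1.0]]
force: [-7.6, 6.5, 28.8]
finger_gap: -0.0003
finger_force: 14.1
```

servo_tool(increments=[0.01,0.15,0,0,0,0,0.025,0.45,0,0,0,0,0.045,0.9,0,0,0,0,0.07,1.4,0,0,0,0,0.095,1.9,0,0,0,0,0.12,2.4,0,0,0,0,0.145,2.9,0,0,0,0,0.165,3.3,0,0,0,0,0.185,3.7,0,0,0,0,0.195,3.9,0,0,0,0,0.2,4,0,0,0,0,0.2,4,0,0,0,0])

```text
t: 8.1
tcp_pos: [0.5545, -0.3037, 0.019]
eef_rot: [[-0.999, 0.043, -0.0], [0.043, 0.999, -0.009], [-0.0, -0.009, -1.0]]
force: [-11.4, -6.7, 27.3]
finger_gap: 0.0001
finger_force: 13.6
```

Run:
```python
from h import *
im=ctrl.camera("top")[:,:,::-1]; cv2.imwrite("pics/t3.png",im)
cv2.imwrite("pics/c3.png",cv2.resize(im[130:235,180:620],None,fx=1.8,fy=1.8,interpolation=cv2.INTER_CUBIC))
g=im[:,:,2].astype(float)-im[:,:,0]
P=lambda p,z: pix2w("top",p,z)
def edge(c):
    s=g[183:232,c]; th=20; k=np.nonzero(s>th)[0].max(); return 183+k+(s[k]-th)/(s[k]-s[k+1])
N=np.array([P((c,edge(c)),0) for c in range(300,400,6)])
k=np.polyfit(N[:,1],N[:,0],1);print(k)
s=ctrl.read_state(); print(s["force"],s["tcp_pos"],s["t"])
```

```text
[0.04849786 0.54222183]
[-11.2790027   -4.80267059  27.96120759] [ 0.55445964 -0.30372885  0.01893503] 8.15
```

View pics/c3.png

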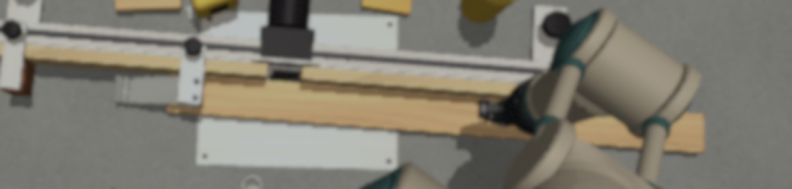

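The crop shows the rail moved 95 mm and still flush, with its nose near top px (273,190) under the bracket. I'll keep sliding.

servo_tool(increments=[0.005,0.15,0,0,0,0,0.02,0.45,0,0,0,0,0.04,0.9,0,0,0,0,0.06,1.4,0,0,0,0,0.085,1.9,0,0,0,0,0.11,2.4,0,0,0,0,0.13,2.9,0,0,0,0,0.155,3.4,0,0,0,0,0.18,3.9,0,0,0,0,0.2,4.3,0,0,0,0,0.215,4.6,0,0,0,0,0.22,4.8,0,0,0,0])

```text
t: 9.15
tcp_pos: [0.5604, -0.1847, 0.0189]
eef_rot: [[-0.999, 0.041, 0.001], [0.041, 0.999, -0.011], [-0.001, -0.011, -1.0]]
force: [-12.6, -13.0, 30.6]
finger_gap: -0.0003
finger_force: 15.1
```

Run:
```python
from h import *
im=ctrl.camera("top")[:,:,::-1]; cv2.imwrite("pics/t4.png",im)
cv2.imwrite("pics/c4.png",cv2.resize(im[130:235,160:420],None,fx=3,fy=3,interpolation=cv2.INTER_CUBIC))
s=ctrl.read_state(); print(s["force"],s["tcp_pos"],s["t"])
```

```text
[-12.37414752  -9.910272    30.81557533] [ 0.56044264 -0.1837565   0.01891345] 9.2
```

View pics/c4.png

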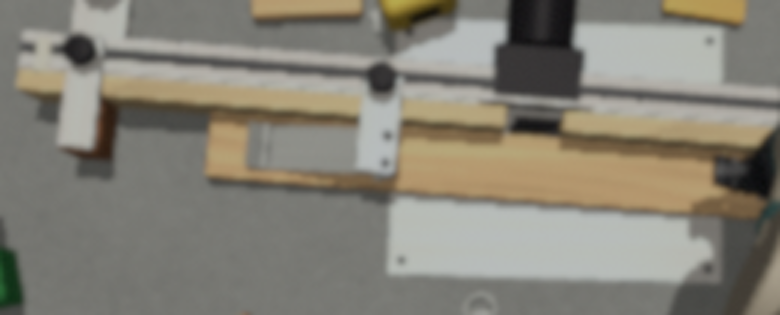

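The crop shows the rail nose at about top px (229,180), past the leaf and flush with the fence, about 86 mm short of the stop.

servo_tool(increments=[0.01,0.2,0,0,0,0,0.03,0.6,0,0,0,0,0.05,1.1,0,0,0,0,0.07,1.6,0,0,0,0,0.095,2.1,0,0,0,0,0.115,2.5,0,0,0,0,0.13,2.8,0,0,0,0,0.14,3.0,0,0,0,0,0.145,3.15,0,0,0,0,0.15,3.3,0,0,0,0,0.155,3.4,0,0,0,0,0.16,3.5,0,0,0,0])

```text
t: 10.2
tcp_pos: [0.5648, -0.0979, 0.0189]
eef_rot: [[-0.999, 0.041, 0.001], [0.041, 0.999, -0.011], [-0.002, -0.011, -1.0]]
force: [-13.7, -20.9, 31.9]
finger_gap: -0.0
finger_force: 16.0
```

servo_tool(increments=[0,0.06,0,0,0,0,0,0.12,0,0,0,0,0,0.18,0,0,0,0,0,0.24,0,0,0,0,0,0.3,0,0,0,0,0,0.3,0,0,0,0])

```text
t: 10.7
tcp_pos: [0.5675, -0.0929, 0.0189]
eef_rot: [[-0.999, 0.04, 0.007], [0.04, 0.999, -0.015], [-0.007, -0.015, -1.0]]
force: [-9.3, -20.8, 27.2]
finger_gap: 0.0
finger_force: 13.7
```

Run:
```python
from h import *
im=ctrl.camera("top")[:,:,::-1]; cv2.imwrite("pics/t5.png",im)
cv2.imwrite("pics/c5.png",cv2.resize(im[130:210,160:320],None,fx=5,fy=5,interpolation=cv2.INTER_CUBIC))
s=ctrl.read_state(); print(s["force"],s["tcp_pos"],s["t"])
```

```text
[ -7.66255951 -20.40197955  27.25627501] [ 0.56746264 -0.09289063  0.01892203] 10.75
```

View pics/c5.png

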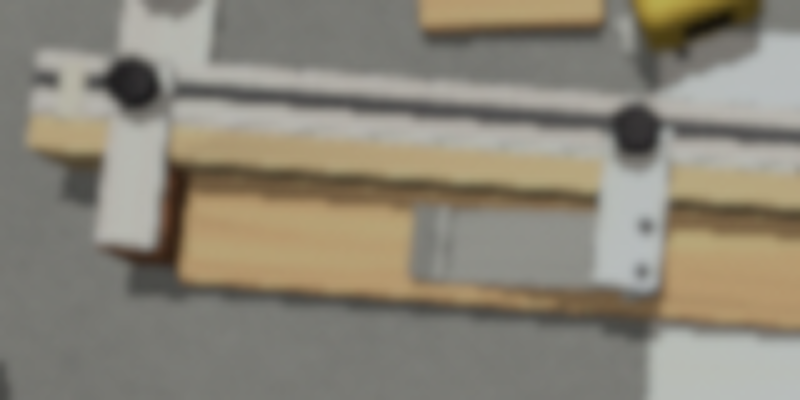

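The crop shows the rail end meeting the stop's red-brown face at about top px (196,176). The side force has levelled off, so the fingertip is slipping. I'll lift off.

servo_tool(increments=[0,0,0.1,0,0,0,0,0,0.25,0,0,0,0,0,0.6,0,0,0,0,0,1.2,0,0,0,0,-0.5,2.2,0,0,0,-0.5,-1,3.4,0,0,0,-1.5,-1.5,4.4,0,0,0,-2.5,-2,5,0,0,0,-3.5,-2,5,0,0,0,-4.5,-2,5,0,0,0,-5,-2,5,0,0,0,-5,-2,5,0,0,0])

```text
t: 11.75
tcp_pos: [0.4371, -0.1333, 0.1384]
eef_rot: [[-0.999, 0.047, -0.003], [0.047, 0.999, 0.002], [0.003, 0.001, -1.0]]
force: [-0.2, 0.1, -1.1]
finger_gap: 0.0002
finger_force: 0.0
```

Run:
```python
from h import *
im=ctrl.camera("top")[:,:,::-1]; cv2.imwrite("pics/t6.png",im)
P=lambda p,z: pix2w("top",p,z)
g=im[:,:,2].astype(float)-im[:,:,0]
def edge(c):
    s=g[170:232,c]; th=20; k=np.nonzero(s>th)[0].max(); return 170+k+(s[k]-th)/(s[k]-s[k+1])
N=np.array([P((c,edge(c)),0) for c in range(205,500,10)])
k=np.polyfit(N[:,1],N[:,0],1);print(k,np.round((N[:,0]-np.polyval(k,N[:,1]))*1e3,1))
print(g[178,185:210].astype(int),g[182,185:210].astype(int),P((196,178),.019))
a=cv2.imread("pics/t5.png").astype(int);print("diff at nose",np.abs(a[170:195,185:205]-im[170:195,185:205].astype(int)).max())
print("stop face col: rows near bottom",im[181,180:205].tolist()[8:20])
# tail
print([ (c,int(g[197,c])) for c in range(488,512)])
s=ctrl.read_state(); print(s["force"],s["tcp_pos"],s["t"])
```

```text
Traceback (most recent call last):
IndexError: index 62 is out of bounds for axis 0 with size 62
```

Run:
```python
from h import *
im=cv2.imread("pics/t6.png")
P=lambda p,z: pix2w("top",p,z)
g=im[:,:,2].astype(float)-im[:,:,0]
def edge(c):
    s=g[170:215,c]; th=20; k=np.nonzero(s>th)[0].max(); return 170+k+(s[k]-th)/(s[k]-s[k+1])
N=np.array([P((c,edge(c)),0) for c in range(205,350,7)])
k=np.polyfit(N[:,1],N[:,0],1);print(k,np.round((N[:,0]-np.polyval(k,N[:,1]))*1e3,1))
print(g[178,188:205].astype(int),P((196,178),.019))
a=cv2.imread("pics/t5.png").astype(int);print("diff",np.abs(a[170:195,185:205]-im[170:195,185:205].astype(int)).max())
print(ctrl.read_state()["t"])
cv2.imwrite("pics/c6.png",np.vstack([cv2.resize(im[140:200,165:325],None,fx=5,fy=5,interpolation=cv2.INTER_CUBIC),cv2.resize(im[140:260,180:620],(800,218))]))
```

```text
[0.04645612 0.54252856] [ 0.3 -0.2  0.1 -0.2  0.  -0.2 -0.2 -0.2 -0.4 -0.1 -0.1  0.9  0.5  0.3
 -0.3  0.1 -0.3  0.1 -0.1 -0.1 -0.1]
[ 7  7  8 17 30 35 33 40 54 62 65 66 65 66 66 66 66] [0.58284745 0.40029457 0.019     ]
diff 3
11.8
```

View pics/c6.png

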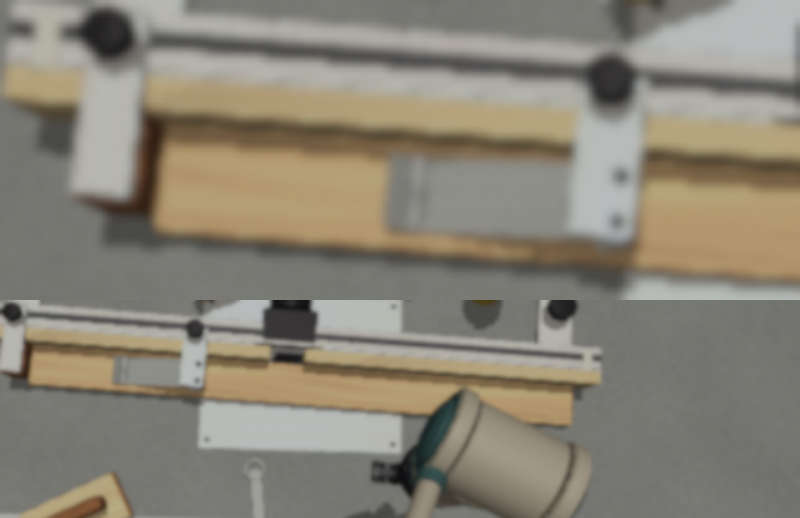

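The rail is flush with the fence, butted against the stop at about top px (196,178), and under the leaf. The arm is clear of everything.

```bash
python3 -c "
from rig import ctrl
print(ctrl.hand_in())"
```

```text
the job is handed in; nothing more can be done
None
```

I made the dry pass and handed the job in at about 12 s: by the camera the rail lies along the fence, under the spring leaf and within about 2 mm of the stop's face, with the arm clear; no verdict was returned.

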